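Change over the sliding-stop fixture

TASK

Change the stop fixture over for the next job: take the finished piston off the fixture's bed and set it down gently, standing upright on the flat wooden board. Then slide the stop along the bed by its grip until its pointer is in line with the index flag, and only then push the lock tab on top of the stop across towards the grip, so that it clicks home. Do not knock over the coil spring, the jar or the pot, and do not shift the flag.

Things in the scene. Friction and masses are not known exactly. Their poses are not given: they have to be found in the camera images.
- fixture: steel bed plate fixed to the bench. Origin at bench level; x across the bed (about away from the robot), y along the bed (about to the robot's left), z up; turned up to 0.22 rad. The plate spans x -100 to +65, y -145 to +160 mm, its top at z = 12 mm. A fixed fence stands at the +y end (y 134 to 156 mm, 54 mm above the bench). Scale lines and the flag are along the -x edge.
- stop (a joint): position of the stop, 0 to 0.200 m, grows towards the fence (fixture +y); the stop's middle is at fixture y = -110 mm + this. It takes about 5 N to slide (locked or not) and stays where it is left. The stop is a grey block on the bed, fixture x -50 to +55 mm, 50 mm long in y, flat top 42 mm above the bench.
- stop_grip (a point): middle of the stop's grip, an upright black fin on the block: 44 mm long (fixture x), 18 mm thick (fixture y), from 42 to 83 mm above the bench. The point is 68 mm above the bench, at fixture x = -22 mm, on the stop's middle. Axes as the fixture's. Pinch it from above across its 18 mm.
- stop_pointer (a point): tip of the stop's pointer, a steel plate 4 mm thick (fixture y) that sticks out of the block's -x face at the block's middle. The point is its outer top corner, 35 mm above the bench, at fixture x = -64 mm. Axes as the fixture's.
- flag_tip (a point): tip of the index flag, a steel plate 4 mm thick (fixture y) on a small foot clamped at the bed's -x edge; it faces the pointer, 6 mm between their tips as it passes. The point is its inner top corner, 35 mm above the bench, fixture x = -70 mm, y = 20 to 70 mm. In line means the same fixture y as the pointer. Gives way only above 60 N. Axes as the fixture's.
- lock (a joint): position of the lock slide: 0 = open (tab at the stop's far, +x side), 0.020 m = locked (tab moved to fixture -x, towards the grip fin and the robot). A snap spring holds it at either end: pushing it off takes up to about 7 N, past the middle (0.010 m) it snaps to the other end by itself.
- lock_tab (a point): middle of the top of the lock tab, a steel block upright on the stop's flat top: 12 mm (fixture x) x 24 mm (y), from 42 to 68 mm above the bench. Open, it is at fixture x = +42 mm, locked at +22 mm; in y on the stop's middle. The grip fin ends at x = 0. Push it from the +x side, towards the robot, with shut fingertips, or pinch its 24 mm.
- piston: light-metal piston, cylinder 55 mm in diameter and 52 mm high, 0.1 to 0.2 kg, standing on the bed between the stop and the fence, in the stop's way. Origin at the centre of its underside, z up.
- wood_block: flat wooden board lying loose on the bench, 130 mm (x) x 190 mm (y) x 22 mm thick, on the robot's right of the fixture. Origin at the centre of its underside, its top is 22 mm higher.
- coil_spring: black coil spring standing on the bench just behind the fixture (not the one on the red mat), 62 mm in diameter, 77 mm high; bystander. Origin at the centre of its underside.
- jar: glass jar with a screw lid standing on the bench behind the fixture, 69 mm in diameter, 84 mm high; bystander. Origin at the centre of its underside.
- grease_pot: dark round pot standing on the bench behind the fixture, 61 mm in diameter, 60 mm high; bystander. Origin at the centre of its underside.

How it is judged:
On the way, in this order (a step that is already met when the one before it is completed fails the run):
1. the piston stands upright on the wooden board (x of piston in the frame of wood_block between -0.06 and 0.06 m and y of piston in the frame of wood_block between -0.09 and 0.09 m and z of piston in the frame of wood_block between 0.018 and 0.026 m and angle between piston's own z axis and vertical below 0.1 rad), for 0.2 s.
2. the stop's pointer stands in line with the index flag (within 4 mm) while the lock is still open (y of stop_pointer in the frame of flag_tip between -0.004 and 0.004 m and value of joint lock below 0.005 m), for 0.2 s.
3. the lock is pushed home (value of joint lock above 0.017 m), for 0.2 s.
At the end, for the whole second after the job is handed in: The stop's pointer is within 4 mm of the index flag along the bed, the lock slide is at its far end (beyond 17 of its 20 mm), and the piston stands upright (within 0.1 rad) and at rest on the wooden board (all of step 1 and y of stop_pointer in the frame of flag_tip between -0.004 and 0.004 m and value of joint lock above 0.017 m and linear speed of piston below 0.02 m/s); the robot touches nothing.
It fails at once if the piston is dropped or slammed onto the board (faster than 0.6 m/s just above it) (horizontal distance between piston and wood_block below 0.1 m and z of piston in the frame of wood_block below 0.05 m and linear speed of piston above 0.6 m/s).
It fails at once if the index flag is shifted by more than 4 mm (distance of flag_tip from where it was at the start of the episode above 0.004 m).
It fails at once if the coil spring, the jar or the pot is knocked over (angle between any of coil_spring, jar, grease_pot's own z axis and vertical above 0.6 rad).
It also fails if it takes over 54 s, if anything falls off the work surface, if the arm or the gripper's body presses on something with over 40 N, if the wrist force passes 120 N, or if a joint passes its speed limit or range.

ROBOT

A 6-joint arm with a two-finger parallel gripper is mounted at the origin on a cart in front of the work surface, level with it; the furniture and walls round the work are solid. World frame = base frame: x ahead of the robot, y to its left, z up, the work surface at z = 0. Lengths are in m, angles in rad, forces in N, time in s.
With the tool pointing down it reaches from about 0.35 to 0.975 m from the base axis. Payload 4.9 kg.
Tool frame: the origin (TCP) lies midway between the tips of the shut fingers; the grasp point (between the pads) lies 19 mm behind it (ctrl.tcp_to_grasp is the distance from the TCP to the grasp point, in m); z points along the fingers, y is the line along which they close (so a half turn about z gives the same grasp; the last joint's range is limited). The gripper opens to 85 mm and grips with 20 to 120 N. Pads are 22 mm wide; open, the fingers measure 114 mm over their backs; the gripper's body (76 mm by 85 mm) begins 54 mm behind the grasp point. The pads swing forward as they close: fully open they stand 13 mm farther back than shut.
Start: joints at [1.043, 0.053, 1.613, -0, 1.476, -0.119], TCP at [0.248, 0.573, 0.231] pointing down, gripper open.
Joint ranges: [-3.01, 3.01], [-1.01, 2.22], [0.06, 2.58], [-1.02, 4.17], [0.09, 2.62], [-3.14, 3.14]. Speed limits (rad/s): [2.57, 2.57, 3.14, 3.14, 3.14, 3.14].

INTERFACE

Orientations are given as a rotation vector (axis times angle).
In Python, from station import ctrl gives the robot as it stands.
- The arm moves only by the tool jog_arm, called after "Call:" by a JSON object that holds its "fn" and its "kwargs". Schema: {"type":"object","properties":{"segments":{"type":"array","items":{"type":"array","items":{"type":"number"},"minItems":7,"maxItems":7},"minItems":1,"maxItems":20},"grip_force":{"type":"number"},"only":{"type":"string"},"quiet":{"type":"boolean"},"lines":{"type":"string"}},"required":["segments"],"additionalProperties":false}. segments is a list of rows, 1 to 20 of them, each of 7 numbers: the finger opening in m, then dx, dy, dz in normalised numbers (1 is 0.5 m), then a rotation vector rx, ry, rz in parts of the range, where 1.0 means pi rad; each row is the pose to reach, as a shift and turn from the pose commanded when the call began, along the tool's axes at that moment; what a row does not reach only later rows make up. A row lasts 1/12 s, in which the tool goes at most 0.0417 m and 0.125 rad, less where a joint would pass 70% of its speed; a pose out of reach is approached as far as the arm can. The fingers move at their own pace and stop on an object; grip_force is the grip in N (left out, the last holds). Time passes only in rows, so rows that do not move let the fingers close. The tool returns the time, the measured TCP pose, the force, the opening and the grip force at its end. only (a regular expression) keeps the lines of the reply that match it, lines (a string "A,B") keeps lines A to B, and quiet returns only ok. No shift or turn number may pass 1 either way. Input that does not fit is refused with a message, and nothing moves.
- ctrl.get_obs(): the state, without advancing time (a new reading comes with each control period).
- ctrl.get_image(name): name is "side" or "top" or "wrist"; returns the picture (384x512x3 uint8, red, green, blue); there is no depth.
- ctrl.camera_params(name): a dict with "fx", "fy", "cx", "cy" (pixels), "T" (4x4, takes a point from camera to world coordinates); the wrist camera has in their place "tool_from_camera" (4x4, takes a point from camera to tool coordinates, whose origin is the TCP and whose axes are the flange's). Camera axes: x right, y down, z forward; pixel columns grow to the right and rows downward; lengths in m; the calibration is good to about 2 mm. A picture is of the moment at which its call begins: read the wrist's pose just before it. camera_params takes no time and is no camera call.
- ctrl.finish_job(): hands the job in; it is judged then, once.
The state is a dict: "t": time; "q": joint angles; "dq": joint speeds; "effort": joint torques, N m; "tool_pos": TCP position; "tool_rot": TCP orientation; "contact_force": force on the tool from outside, world axes, zero at the start; "wrist_torque": the same for the moment, N m; "opening": finger opening in m; "grip_force": force on a finger pad.
Only numpy, scipy, OpenCV 4.12 (cv2) and the standard library are available. Lean on these libraries where they do the work, as an engineer would, in place of code of your own. Each camera call takes 0.05 s, during which the arm holds its last target. There are 200 camera calls.

## Working session

There is one attempt and no reset: what is moved stays moved. The work goes in short steps, Python scripts to look and compute and a tool call to move; the robot and the scene stay as the last step left them, time stands still between calls to the robot, and variables do not carry over. Pictures are saved under pics/ and viewed, at most 14 in all, crops included, and the job is handed in when it is done.

```bash
ls; mkdir -p pics
```

Run:
```python
from station import ctrl
import cv2,numpy as np
o=ctrl.get_obs();print(o['t'],o['tool_pos'],o['tool_rot'],o['opening'])
for n in("top","side"):
    p=ctrl.camera_params(n);print(n,p['fx'],p['cx'],p['cy'],np.round(p['T'],3).tolist())
    cv2.imwrite(f'pics/{n}0.png',ctrl.get_image(n)[:,:,::-1])
print(ctrl.camera_params('wrist'))
```

```text
pics
station.py
0.0 [0.24813681 0.57294234 0.23003904] [-0.63755255 -3.07557342  0.00311035] 0.08553126564944222
top 435.7731228425823 257.8040700586384 195.45831668569505 [[-0.029, -0.997, 0.075, 0.588], [-1.0, 0.028, -0.013, -0.029], [0.011, -0.075, -0.997, 1.065], [0.0, 0.0, 0.0, 1.0]]
side 404.09089835736313 255.01193068398382 193.148315287939 [[0.971, -0.092, 0.219, 0.423], [-0.237, -0.436, 0.868, -0.904], [0.016, -0.895, -0.445, 0.508], [0.0, 0.0, 0.0, 1.0]]
{'fx': 269.0139251375594, 'fy': 269.0139251375594, 'cx': 256.45541925072615, 'cy': 190.2843814917474, 'tool_from_camera': array([[ 1.10333825e-03, -9.58082352e-01, -2.86490819e-01,
         7.29210345e-02],
       [ 9.99999186e-01,  1.24070945e-03, -2.97965830e-04,
        -2.10532601e-04],
       [ 6.40927669e-04, -2.86490257e-01,  9.58082941e-01,
        -1.41825667e-01],
       [ 0.00000000e+00,  0.00000000e+00,  0.00000000e+00,
         1.00000000e+00]])}
```

View pics/top0.png

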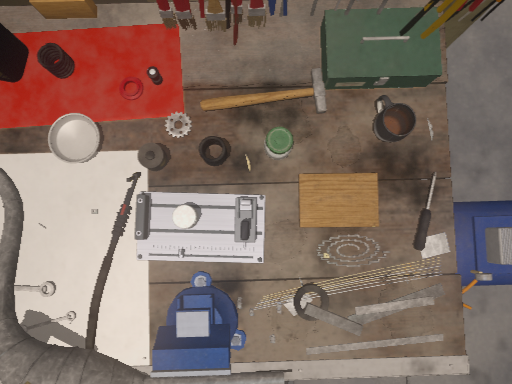

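View pics/side0.png

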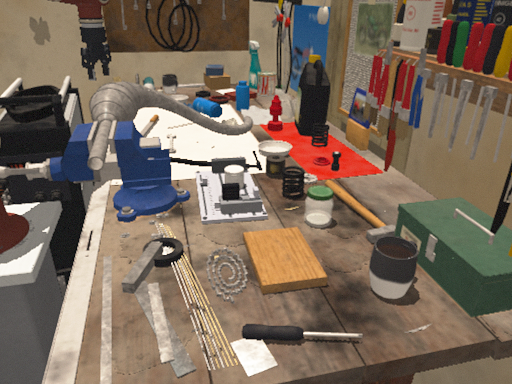

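The top view shows the bed plate at px (135–266, 192–262), with the stop at its right end (245,218), the piston at (185,216), the fence at (142,215), the flag near (182,252) and the board at (339,200). The spring (214,151), jar (279,140) and pot (152,156) stand behind the fixture. I'll zoom in on it.

Run:
```python
import cv2
i=cv2.imread('pics/top0.png')[180:275,125:275]
cv2.imwrite('pics/c1.png',cv2.resize(i,None,fx=5,fy=5,interpolation=cv2.INTER_CUBIC))
```

```text
(no output)
```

View pics/c1.png

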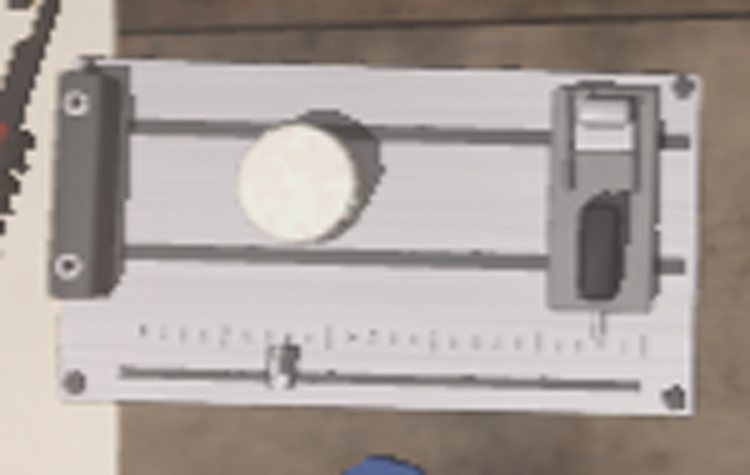

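The crop shows the plate corners at (58,400), (692,414) and (703,76), the piston's top centred at (298,183) with radius 59, the flag's inner tip near (288,345) and the pointer near (598,335).

Create h.py:
```python
from station import ctrl
import numpy as np, cv2
def ray(n,uv,z):
    p=ctrl.camera_params(n); T=p['T']
    d=T[:3,:3]@[(uv[0]-p['cx'])/p['fx'],(uv[1]-p['cy'])/p['fy'],1]
    return T[:3,3]+d*(z-T[2,3])/d[2]
```

Run:
```python
from h import *
c=lambda x,y,z:ray('top',((x+.5)/5-.5+125,(y+.5)/5-.5+180),z)
A=c(58,400,.012);B=c(692,414,.012);C=c(703,76,.012)
img=cv2.imread('pics/top0.png')
# fit
P=[(A,(-.1,.16)),(B,(-.1,-.145)),(C,(.065,-.145))]
l=np.array([p[1] for p in P]);w=np.array([p[0][:2] for p in P])
lc=l-l.mean(0);wc=w-w.mean(0)
th=np.arctan2((lc[:,0]*wc[:,1]-lc[:,1]*wc[:,0]).sum(),(lc*wc).sum())
R=np.array([[np.cos(th),-np.sin(th)],[np.sin(th),np.cos(th)]]);o=w.mean(0)-R@l.mean(0)
print('fix',o,th,'resid',(w-o-l@R.T).round(4).tolist())
for n,x,y,z in(('piston',298,183,.064),('flag',288,345,.035),('pointer',598,335,.035),('fin',598,245,.083),('tab',605,110,.068)):
    q=c(x,y,z);print(n,q.round(4),'fixture',(R.T@(q[:2]-o)).round(4))
# board
hsv=cv2.cvtColor(img,cv2.COLOR_BGR2HSV)
m=np.zeros(img.shape[:2],np.uint8);m[160:240,285:395]=cv2.inRange(hsv,(8,90,90),(25,255,255))[160:240,285:395]
m=cv2.morphologyEx(m,cv2.MORPH_OPEN,np.ones((5,5)))
k=max(cv2.findContours(m,0,2)[0],key=cv2.contourArea);b=cv2.boxPoints(cv2.minAreaRect(k));print(b)
q=np.array([ray('top',v,.022) for v in b]);print(q.round(3).tolist(),q.mean(0))
for n,uv,z in(('spring',(214,151),.077),('jar',(279,139),.084),('pot',(152,155),.06)):print(n,ray('top',uv,z).round(3))
```

```text
fix [0.61261239 0.0876745 ] -0.0562867579750018 resid [[-0.0001, -0.0009], [0.0013, 0.0009], [-0.0012, -0.0]]
piston [0.6203 0.1278 0.064 ] fixture [0.0054 0.0405]
flag [0.5455 0.1383 0.035 ] fixture [-0.0699  0.0468]
pointer [ 0.5458 -0.007   0.035 ] fixture [-0.0614 -0.0983]
fin [ 0.5879 -0.0091  0.083 ] fixture [-0.0192 -0.0981]
tab [ 0.6495 -0.0137  0.068 ] fixture [ 0.0425 -0.0991]
[[299. 166.]
 [379. 166.]
 [379. 228.]
 [299. 228.]]
[[0.735, -0.144, 0.022], [0.729, -0.338, 0.022], [0.58, -0.33, 0.022], [0.586, -0.139, 0.022]] [ 0.65741795 -0.23781417  0.022     ]
spring [0.767 0.055 0.077]
jar [ 0.789 -0.094  0.084]
pot [0.765 0.201 0.06 ]
```

Add to h.py:
```python
from scipy.spatial.transform import Rotation as Ro
def delta(xyz,yaw,pos=None):
    "shift/turn in present tool axes to put TCP at xyz, pointing down, closing line at world angle yaw"
    o=ctrl.get_obs();R=Ro.from_rotvec(o['tool_rot'])
    best=None
    for a in(yaw,yaw+np.pi):
        y=np.array([np.cos(a),np.sin(a),0]);z=np.array([0,0,-1.])
        G=Ro.from_matrix(np.c_[np.cross(y,z),y,z]);r=(R.inv()*G).as_rotvec()
        if best is None or np.linalg.norm(r)<np.linalg.norm(best):best=r
    d=R.inv().apply(np.array(xyz)-o['tool_pos'])
    print('d',d.round(4),'r',best.round(3),'q',o['q'].round(2),'t',o['t'])
```

Run:
```python
from h import *
delta((.56,.11,.28),np.pi/2-.056)
```

```text
d [-0.4702 -0.301  -0.0494] r [-0.002 -0.001 -0.353] q [ 1.04  0.05  1.61  0.    1.48 -0.12] t 0.1
```

The rows are not in the units I measure in: shifts go in shares of 0.5 m and turns go in shares of pi rad. I convert before sending: -0.47 m / 0.5 = -0.94, -0.15 m / 0.5 = -0.3, -0.353 rad / 3.1416 = -0.1124.

Call:
{"fn": "jog_arm", "kwargs": {"segments": [[0.085,0,0,-0.08,0,0,0],[0.085,0,0,-0.16,0,0,0],[0.085,0,0,-0.24,0,0,0],[0.085,-0.06,-0.038,-0.3,0,0,0],[0.085,-0.13,-0.08,-0.3,0,0,-0.0318],[0.085,-0.2,-0.126,-0.3,0,0,-0.0637],[0.085,-0.27,-0.17,-0.3,0,0,-0.0955],[0.085,-0.34,-0.214,-0.3,0,0,-0.1124],[0.085,-0.41,-0.26,-0.3,0,0,-0.1124],[0.085,-0.48,-0.304,-0.3,0,0,-0.1124],[0.085,-0.55,-0.35,-0.3,0,0,-0.1124],[0.085,-0.62,-0.394,-0.3,0,0,-0.1124],[0.085,-0.69,-0.44,-0.3,0,0,-0.1124],[0.085,-0.76,-0.484,-0.3,0,0,-0.1124],[0.085,-0.83,-0.53,-0.26,0,0,-0.1124],[0.085,-0.9,-0.57,-0.2,0,0,-0.1124],[0.085,-0.94,-0.602,-0.14,0,0,-0.1124],[0.085,-0.94,-0.602,-0.1,0,0,-0.1124],[0.085,-0.94,-0.602,-0.1,0,0,-0.1124],[0.085,-0.94,-0.602,-0.1,0,0,-0.1124]]}}

```text
t: 1.77
tool_pos: [0.5588, 0.1102, 0.2789]
tool_rot: [-0.089, -3.135, 0.0]
contact_force: [-0.1, -0.2, 0.7]
opening: 0.0853
grip_force: 0.0
```

Run:
```python
from h import *
o=ctrl.get_obs();print(o['tool_pos'],o['tool_rot'])
i=ctrl.get_image('wrist');np.savez('w1.npz',p=o['tool_pos'],r=o['tool_rot']);cv2.imwrite('pics/w1.png',i[:,:,::-1])
```

```text
[0.5588493  0.11017034 0.27891749] [-8.92180115e-02 -3.13485244e+00  7.01648587e-05]
```

View pics/w1.png

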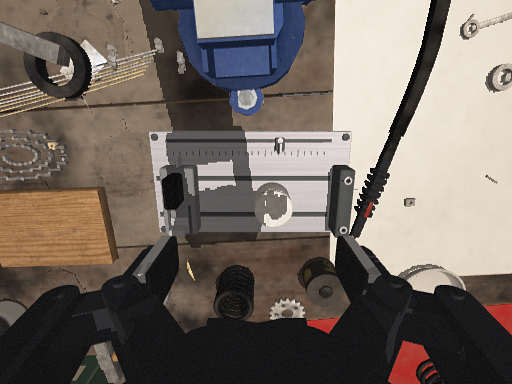

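The wrist view shows the bed with corners (150,131) and (352,131), the flag at (279,142), the piston top near (274,204), the fin at (173,190), and clear space round the piston. I'll cross-check the positions with this view.

Add to h.py:
```python
def wray(f,uv,z):
    w=np.load(f);p=ctrl.camera_params('wrist');X=p['tool_from_camera'];R=Ro.from_rotvec(w['r']).as_matrix()
    d=R@X[:3,:3]@[(uv[0]-p['cx'])/p['fx'],(uv[1]-p['cy'])/p['fy'],1];c=w['p']+R@X[:3,3]
    return c+d*(z-c[2])/d[2]
O=np.array([.6126,.0877]);TH=-.0563
def fx(w):return Ro.from_rotvec([0,0,-TH]).apply([w[0]-O[0],w[1]-O[1],w[2]])
def wd(f):return Ro.from_rotvec([0,0,TH]).apply(f)+[*O,0]
```

Run:
```python
from h import *
for n,u,v,z in(('c1',150.5,131,.012),('c2',352,131,.012),('c3',159,236,.012),('flag',279.5,148,.035),('piston',273.5,204,.064),('fin',173,190,.083)):
    q=wray('w1.npz',(u,v),z);print(n,q.round(4),fx(q).round(4))
im=cv2.imread('pics/w1.png');cv2.imwrite('pics/c2.png',cv2.resize(im[120:245,140:360],None,fx=3.6,fy=3.6,interpolation=cv2.INTER_CUBIC))
```

```text
c1 [ 0.5057 -0.0454  0.012 ] [-0.0992 -0.1389  0.012 ]
c2 [0.5224 0.2542 0.012 ] [-0.0994  0.1611  0.012 ]
c3 [ 0.6767 -0.0597  0.012 ] [ 0.0723 -0.1436  0.012 ]
flag [0.5385 0.1439 0.035 ] [-0.0771  0.0519  0.035 ]
piston [0.6125 0.1307 0.064 ] [-0.0025  0.043   0.064 ]
fin [ 0.5791 -0.0008  0.083 ] [-0.0284 -0.0903  0.083 ]
```

View pics/c2.png

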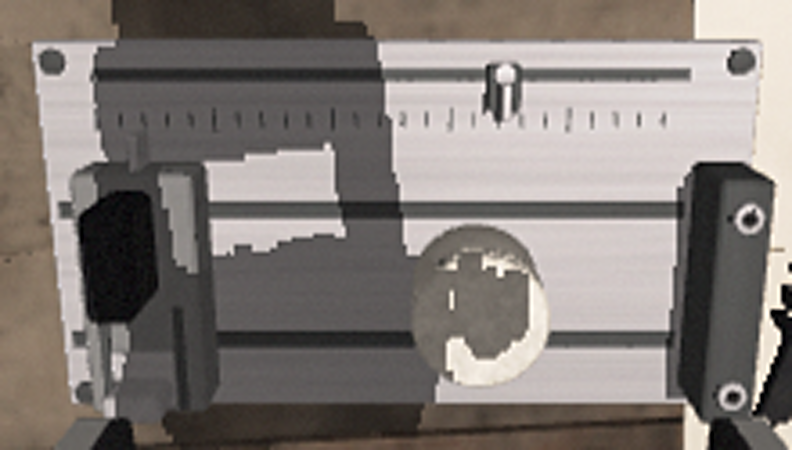

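Run:
```python
from h import *
delta((.619,.130,.025),np.pi/2+TH)
```

```text
d [-0.0582  0.0223  0.2567] r [ 0.    -0.001  0.001] q [ 0.06 -0.1   1.68  0.    1.56 -1.45] t 1.8167
```

In the tool's units: 0.256 m / 0.5 = 0.512, 0.24 m / 0.5 = 0.48.

Call:
{"fn": "jog_arm", "kwargs": {"segments": [[0.085,-0.06,0.024,0.04,0,0,0],[0.085,-0.116,0.044,0.1,0,0,0],[0.085,-0.116,0.044,0.17,0,0,0],[0.085,-0.116,0.044,0.24,0,0,0],[0.085,-0.116,0.044,0.31,0,0,0],[0.085,-0.116,0.044,0.38,0,0,0],[0.085,-0.116,0.044,0.44,0,0,0],[0.085,-0.116,0.044,0.48,0,0,0],[0.085,-0.116,0.044,0.512,0,0,0],[0.085,-0.116,0.044,0.512,0,0,0],[0.04,-0.116,0.044,0.512,0,0,0],[0.04,-0.116,0.044,0.512,0,0,0],[0.04,-0.116,0.044,0.512,0,0,0],[0.04,-0.116,0.044,0.512,0,0,0],[0.04,-0.116,0.044,0.512,0,0,0],[0.04,-0.116,0.044,0.512,0,0,0]], "grip_force": 40}}

```text
t: 3.15
tool_pos: [0.6217, 0.1299, 0.0289]
tool_rot: [0.087, 3.135, 0.002]
contact_force: [-0.2, 2.1, 6.9]
opening: 0.054
grip_force: 42.8
```

Call:
{"fn": "jog_arm", "kwargs": {"segments": [[0.04,0,0,-0.02,0,0,0],[0.04,0,0,-0.06,0,0,0],[0.04,0,0,-0.12,0,0,0],[0.04,0,0,-0.18,0,0,0],[0.04,0,0,-0.24,0,0,0],[0.04,0,0,-0.24,0,0,0]]}}

```text
t: 3.65
tool_pos: [0.6234, 0.1295, 0.1544]
tool_rot: [0.087, 3.127, 0.002]
contact_force: [1.1, 1.3, 0.8]
opening: 0.0538
grip_force: 42.5
```

Run:
```python
from h import *
o=ctrl.get_obs();np.savez('w2.npz',p=o['tool_pos'],r=o['tool_rot'])
a=ctrl.get_image('wrist')[:,:,::-1];b=ctrl.get_image('side')[:,:,::-1]
cv2.imwrite('pics/w2.png',np.hstack([a,b[100:320,150:400].repeat(1,0) if 0 else cv2.resize(b[80:272,150:406],(288,216)) if 0 else cv2.copyMakeBorder(b[100:320,160:430],0,164,0,0,0)]))
q=np.array([ray('top',v,.022) for v in((299.5,173),(378.5,173),(378.5,227),(299.5,227))]);print(q.round(3).tolist(),q.mean(0))
delta((.652,-.237,.16),np.pi/2+TH)
```

```text
[[0.718, -0.145, 0.022], [0.712, -0.336, 0.022], [0.582, -0.329, 0.022], [0.588, -0.14, 0.022]] [ 0.65009885 -0.23749438  0.022     ]
d [-0.0522 -0.3638 -0.0121] r [0.    0.004 0.   ] q [ 0.09  0.13  1.67 -0.    1.33 -1.43] t 3.75
```

View pics/w2.png

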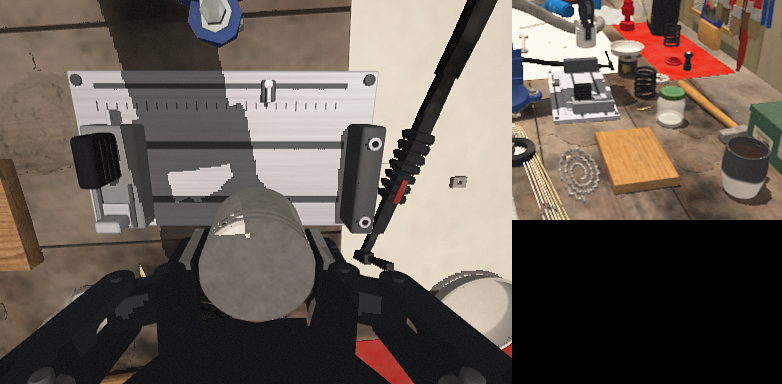

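Piston is held upright in the fingers and clear of the bed; flag undisturbed at (268,88).

In the tool's units: -0.364 m / 0.5 = -0.728, -0.35 m / 0.5 = -0.7.

Call:
{"fn": "jog_arm", "kwargs": {"segments": [[0.04,-0.006,-0.03,0,0,0,0],[0.04,-0.016,-0.09,0,0,0,0],[0.04,-0.026,-0.16,0,0,0,0],[0.04,-0.036,-0.23,0,0,0,0],[0.04,-0.046,-0.3,0,0,0,0],[0.04,-0.056,-0.37,0,0,0,0],[0.04,-0.066,-0.44,0,0,0,0],[0.04,-0.076,-0.51,0,0,0,0],[0.04,-0.086,-0.58,0,0,0,0],[0.04,-0.096,-0.65,0,0,0,0],[0.04,-0.1,-0.7,0,0,0,0],[0.04,-0.104,-0.728,0,0,0,0],[0.04,-0.104,-0.728,0,0,0,0],[0.04,-0.104,-0.728,0.04,0,0,0],[0.04,-0.104,-0.728,0.08,0,0,0],[0.04,-0.104,-0.728,0.12,0,0,0],[0.04,-0.104,-0.728,0.15,0,0,0],[0.04,-0.104,-0.728,0.16,0,0,0],[0.04,-0.104,-0.728,0.16,0,0,0],[0.04,-0.104,-0.728,0.16,0,0,0]]}}

```text
t: 5.42
tool_pos: [0.651, -0.2367, 0.0655]
tool_rot: [-0.087, -3.14, -0.0]
contact_force: [0.3, 0.2, -0.2]
opening: 0.0535
grip_force: 42.5
```

Run:
```python
from h import *
delta((.650,-.237,.040),np.pi/2+TH)
```

```text
d [ 0.001  -0.0004  0.0255] r [ 0.    -0.     0.001] q [-0.46  0.35  1.56  0.    1.23 -1.97] t 5.4167
```

In the tool's units: 0.022 m / 0.5 = 0.044, 0.018 m / 0.5 = 0.036.

Call:
{"fn": "jog_arm", "kwargs": {"segments": [[0.04,0,0,0.012,0,0,0],[0.04,0,0,0.024,0,0,0],[0.04,0,0,0.036,0,0,0],[0.04,0,0,0.044,0,0,0],[0.04,0,0,0.044,0,0,0],[0.04,0,0,0.044,0,0,0]]}}

```text
t: 5.92
tool_pos: [0.6505, -0.237, 0.0427]
tool_rot: [-0.088, -3.139, -0.001]
contact_force: [-0.8, 0.0, -0.7]
opening: 0.054
grip_force: 42.5
```

Call:
{"fn": "jog_arm", "kwargs": {"segments": [[0.04,0,0,0.004,0,0,0],[0.04,0,0,0.008,0,0,0],[0.04,0,0,0.008,0,0,0],[0.04,0,0,0.008,0,0,0]]}}

```text
t: 6.25
tool_pos: [0.6508, -0.2372, 0.0393]
tool_rot: [0.088, 3.14, -0.0]
contact_force: [-0.2, 0.5, -2.2]
opening: 0.0541
grip_force: 42.6
```

In the tool's units: 0.002 m / 0.5 = 0.004, 0.001 m / 0.5 = 0.002.

Call:
{"fn": "jog_arm", "kwargs": {"segments": [[0.04,0,0,0.002,0,0,0],[0.04,0,0,0.004,0,0,0],[0.04,0,0,0.004,0,0,0],[0.04,0,0,0.004,0,0,0]]}}

```text
t: 6.58
tool_pos: [0.651, -0.2373, 0.039]
tool_rot: [-0.087, -3.14, 0.0]
contact_force: [-4.0, 0.5, 6.3]
opening: 0.0538
grip_force: 43.2
```

Call:
{"fn": "jog_arm", "kwargs": {"segments": [[0.04,0,0,0.002,0,0,0],[0.04,0,0,0.004,0,0,0],[0.04,0,0,0.004,0,0,0],[0.04,0,0,0.004,0,0,0]]}}

```text
t: 6.92
tool_pos: [0.6511, -0.2373, 0.039]
tool_rot: [-0.087, -3.14, -0.0]
contact_force: [-9.5, 4.9, 14.1]
opening: 0.0538
grip_force: 44.0
```

Run:
```python
from h import *
b=ctrl.get_image('side')[:,:,::-1]
cv2.imwrite('pics/s3.png',cv2.resize(b[190:310,220:350],None,fx=4,fy=4,interpolation=cv2.INTER_CUBIC))
```

```text
(no output)
```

View pics/s3.png

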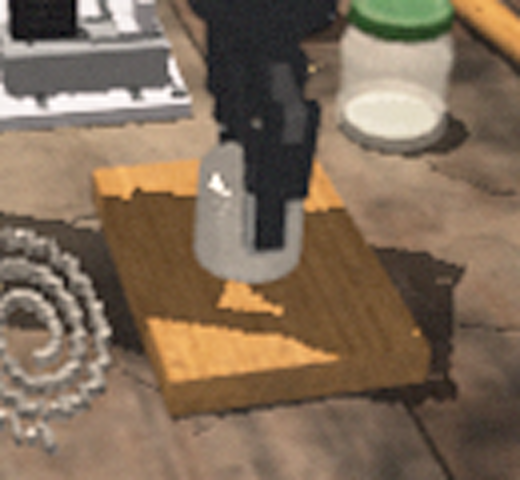

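The piston stands flat in the middle of the board with the fingers astride it. I'll relieve the pressure, release and lift.

In the tool's units: -0.13 m / 0.5 = -0.26, -0.1 m / 0.5 = -0.2.

Call:
{"fn": "jog_arm", "kwargs": {"segments": [[0.04,0,0,-0.006,0,0,0],[0.04,0,0,-0.006,0,0,0],[0.085,0,0,-0.006,0,0,0],[0.085,0,0,-0.006,0,0,0],[0.085,0,0,-0.006,0,0,0],[0.085,0,0,-0.006,0,0,0],[0.085,0,0,-0.02,0,0,0],[0.085,0,0,-0.06,0,0,0],[0.085,0,0,-0.12,0,0,0],[0.085,0,0,-0.2,0,0,0],[0.085,0,0,-0.26,0,0,0],[0.085,0,0,-0.26,0,0,0]]}}

```text
t: 7.97
tool_pos: [0.6551, -0.2391, 0.1759]
tool_rot: [0.087, 3.126, -0.01]
contact_force: [1.6, -0.0, 2.4]
opening: 0.0848
grip_force: 0.0
```

Run:
```python
from h import *
o=ctrl.get_obs();print(o['tool_pos'])
t=ctrl.get_image('top')[:,:,::-1];cv2.imwrite('pics/t4.png',t)
f=wd([-.022,-.097,.0]);print(f)
delta((f[0],f[1],.13),np.pi/2+TH)
```

```text
[ 0.65508617 -0.23913849  0.1759173 ]
[ 0.58517664 -0.00790836  0.        ]
d [0.0818 0.2266 0.0405] r [-0.004  0.01   0.001] q [-0.46  0.25  1.5   0.    1.39 -1.97] t 8.0167
```

In the tool's units: 0.226 m / 0.5 = 0.452, 0.06 m / 0.5 = 0.12.

Call:
{"fn": "jog_arm", "kwargs": {"segments": [[0.06,0.024,0.06,0,0,0,0],[0.06,0.048,0.13,0,0,0,0],[0.06,0.072,0.2,0,0,0,0],[0.06,0.096,0.27,0,0,0,0],[0.06,0.12,0.34,0,0,0,0],[0.06,0.144,0.4,0,0,0,0],[0.06,0.16,0.44,0.04,0,0,0],[0.06,0.164,0.452,0.07,0,0,0],[0.06,0.164,0.452,0.08,0,0,0],[0.06,0.164,0.452,0.08,0,0,0],[0.06,0.164,0.452,0.08,0,0,0]]}}

```text
t: 8.93
tool_pos: [0.5815, -0.0075, 0.1249]
tool_rot: [-0.088, -3.139, 0.0]
contact_force: [-0.5, -0.1, -0.5]
opening: 0.0601
grip_force: 0.0
```

Run:
```python
from h import *
o=ctrl.get_obs();np.savez('w5.npz',p=o['tool_pos'],r=o['tool_rot'])
cv2.imwrite('pics/w5.png',ctrl.get_image('wrist')[:,:,::-1])
f=wd([-.022,-.097,.0]);delta((f[0],f[1],.049),np.pi/2+TH)
```

```text
d [-0.003   0.0001  0.0768] r [-0.     0.001 -0.   ] q [-0.14  0.04  1.81 -0.    1.29 -1.66] t 8.9833
```

View pics/w5.png

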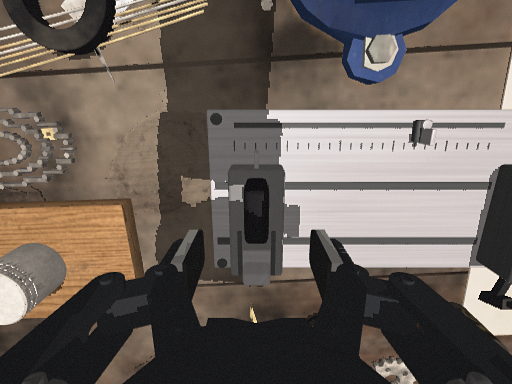

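The piston stands on the board (left), and the fin (257,210) is centred between the fingers. The pointer is at (257,158) and the flag near (420,143). Next I'll descend and pinch.

In the tool's units: 0.076 m / 0.5 = 0.152, -0.003 m / 0.5 = -0.006.

Call:
{"fn": "jog_arm", "kwargs": {"segments": [[0.06,-0.006,0,0.06,0,0,0],[0.06,-0.006,0,0.11,0,0,0],[0.06,-0.006,0,0.14,0,0,0],[0.06,-0.006,0,0.152,0,0,0],[0.06,-0.006,0,0.152,0,0,0],[0.01,-0.006,0,0.152,0,0,0],[0.01,-0.006,0,0.152,0,0,0],[0.01,-0.006,0,0.152,0,0,0],[0.01,-0.006,0,0.152,0,0,0],[0.01,-0.006,0,0.152,0,0,0],[0.01,-0.006,0,0.152,0,0,0]], "grip_force": 50}}

```text
t: 9.9
tool_pos: [0.5859, -0.0075, 0.0513]
tool_rot: [0.088, 3.137, -0.001]
contact_force: [-0.5, -1.8, 6.5]
opening: 0.017
grip_force: 50.5
```

Run:
```python
from h import *
o=ctrl.get_obs();print(fx(o['tool_pos']))
g=wray('w5.npz',(420,143),.035);p=wray('w5.npz',(257,158),.035);print(fx(g),fx(p))
```

```text
[-0.02134026 -0.09656375  0.05130099]
[-0.07187042  0.04252138  0.035     ] [-0.05879267 -0.09664908  0.035     ]
```

In the tool's units: 0.125 m / 0.5 = 0.25, 0.02 m / 0.5 = 0.04.

Call:
{"fn": "jog_arm", "kwargs": {"segments": [[0.01,0,0.016,0,0,0,0],[0.01,0,0.04,0,0,0,0],[0.01,0,0.07,0,0,0,0],[0.01,0,0.1,0,0,0,0],[0.01,0,0.13,0,0,0,0],[0.01,0,0.16,0,0,0,0],[0.01,0,0.19,0,0,0,0],[0.01,0,0.216,0,0,0,0],[0.01,0,0.24,0,0,0,0],[0.01,0,0.25,0,0,0,0],[0.01,0,0.25,0,0,0,0],[0.01,0,0.25,0,0,0,0]]}}

```text
t: 10.9
tool_pos: [0.593, 0.1186, 0.0513]
tool_rot: [0.087, 3.137, 0.002]
contact_force: [0.2, 2.0, 6.4]
opening: 0.0174
grip_force: 50.5
```

Run:
```python
from h import *
o=ctrl.get_obs();np.savez('w6.npz',p=o['tool_pos'],r=o['tool_rot']);print(fx(o['tool_pos']))
i=ctrl.get_image('wrist')[:,:,::-1];cv2.imwrite('pics/w6f.png',i)
cv2.imwrite('pics/w6.png',cv2.resize(i[50:170,200:330],None,fx=5,fy=5,interpolation=cv2.INTER_CUBIC))
```

```text
[-0.021351    0.02971762  0.05128632]
```

View pics/w6.png

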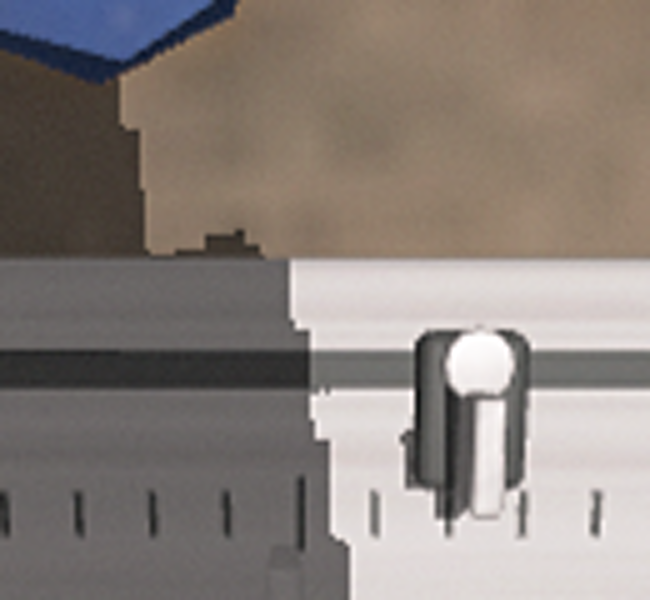

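The flag's top strip ends at crop (488,516), and the shaded pointer tip is at about (286,550). I'll compute the remaining shift.

Run:
```python
from h import *
c=lambda x,y:fx(wray('w6.npz',((x+.5)/5-.5+200,(y+.5)/5-.5+50),.035))
g=c(488,516);p=c(286,550);print(g,p,g-p)
i=cv2.cvtColor(cv2.imread('pics/w6f.png'),6)
for r in(160,163,166):print(r,i[r,248:268])
for r in(146,149,151):print(r,i[r,286:308])
```

```text
[-0.07016173  0.05341182  0.035     ] [-0.06607394  0.02965338  0.035     ] [-0.00408779  0.02375844  0.        ]
160 [104 108 106 105 106 107  95  95  95  92  97  91  85 107 107 106 108 105
 106 105]
163 [106 105 105 105 105  99  97  97  97  99  98  95 101 107 104 105 106 102
 104 105]
166 [101 102 101 102 103  99 106 105 105 105 105 102  96 102 103 104 101 103
 103 103]
146 [ 85  89  89  39  45  82  89  83 123 210 231 228 225 226 199  70  77  95
 192 225 221 218]
149 [226  94 105  53  62  97  87  85 149 217 234 231 229 223 193 222 223 223
  96 166 224 219]
151 [225  94 104  39  62 106  96 116 159 226 235 231 227 219 181 220 219 172
  99 166 225 221]
```

In the tool's units: 0.022 m / 0.5 = 0.044, 0.02 m / 0.5 = 0.04.

Call:
{"fn": "jog_arm", "kwargs": {"segments": [[0.01,0,0.014,0,0,0,0],[0.01,0,0.028,0,0,0,0],[0.01,0,0.04,0,0,0,0],[0.01,0,0.044,0,0,0,0],[0.01,0,0.044,0,0,0,0],[0.01,0,0.044,0,0,0,0]]}}

```text
t: 11.45
tool_pos: [0.5942, 0.1395, 0.0513]
tool_rot: [0.087, 3.137, -0.001]
contact_force: [-0.3, -1.3, 5.7]
opening: 0.0173
grip_force: 50.6
```

Run:
```python
from h import *
o=ctrl.get_obs();np.savez('w7.npz',p=o['tool_pos'],r=o['tool_rot']);print(fx(o['tool_pos']))
i=ctrl.get_image('wrist')[:,:,::-1];cv2.imwrite('pics/w7f.png',i)
cv2.imwrite('pics/w7.png',cv2.resize(i[120:180,220:300],None,fx=8,fy=8,interpolation=cv2.INTER_CUBIC))
```

```text
[-0.02132408  0.05069792  0.05132321]
```

View pics/w7.png

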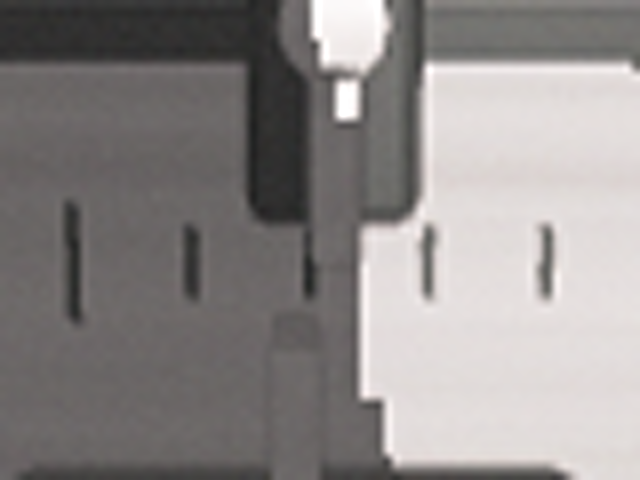

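Flag plate spans crop x 313–360 and pointer 272–322 (4 mm ≈ 48 px), so about 3.2 mm is left to go.

In the tool's units: 0.0034 m / 0.5 = 0.0068, 0.002 m / 0.5 = 0.004.

Call:
{"fn": "jog_arm", "kwargs": {"segments": [[0.01,0,0.004,0,0,0,0],[0.01,0,0.0068,0,0,0,0],[0.01,0,0.0068,0,0,0,0],[0.01,0,0.0068,0,0,0,0],[0.01,0,0.0068,0,0,0,0]]}}

```text
t: 11.92
tool_pos: [0.5943, 0.1424, 0.0513]
tool_rot: [0.087, 3.137, -0.002]
contact_force: [-0.1, -3.1, 6.1]
opening: 0.0172
grip_force: 50.6
```

Run:
```python
from h import *
o=ctrl.get_obs();np.savez('w8.npz',p=o['tool_pos'],r=o['tool_rot']);print(fx(o['tool_pos']))
i=ctrl.get_image('wrist')[:,:,::-1];cv2.imwrite('pics/w8f.png',i)
g=cv2.cvtColor(i.copy(),6)
for r in(145,150,151,165,168,171):print(r,g[r,248:272])
```

```text
[-0.02134961  0.05356826  0.05127747]
145 [ 44  49  47  42  45  56 103 105 104 102 106 100  62  40 106 106 104  97
  80 131 231 224 222 220]
150 [104 104 102 104 104  97  99 109 107 106 108 103  92  95 100 228 223 221
 222 225 195  96 197 224]
151 [105 103 103 104 102  94 104 109 108 108 108 102  94 101 100 231 223 221
 221 225 196  99 200 227]
165 [104 103 103 106 106  96 106 109 107 108 106 101  98 103 104 101  99  96
 103 232 223 221 222 222]
168 [103 103 105 104 105  99 100 103 107 107 108 102  99 102 104 103 102 102
 104 231 223 221 221 221]
171 [104 104 105 104 105 100 104 106 104 106 104 100  99 105 105 107 104 104
 105 234 225 224 223 223]
```

Flag and pointer now span the same columns (253–260), so they're in line. I'll release, lift, close and move behind the tab.

In the tool's units: -0.1 m / 0.5 = -0.2, -0.05 m / 0.5 = -0.1.

Call:
{"fn": "jog_arm", "kwargs": {"segments": [[0.06,0,0,0,0,0,0],[0.06,0,0,0,0,0,0],[0.06,0,0,0,0,0,0],[0.06,0,0,0,0,0,0],[0.06,0,0,-0.04,0,0,0],[0.06,0,0,-0.1,0,0,0],[0.03,0,0,-0.15,0,0,0],[0,-0.06,0,-0.15,0,0,0],[0,-0.13,0,-0.15,0,0,0],[0,-0.2,0,-0.15,0,0,0],[0,-0.2,0,-0.15,0,0,0],[0,-0.2,0,-0.15,0,0,0]]}}

```text
t: 12.97
tool_pos: [0.6934, 0.1373, 0.1228]
tool_rot: [-0.088, -3.138, 0.0]
contact_force: [-0.2, -0.1, -0.3]
opening: 0.0001
grip_force: 0.0
```

Run:
```python
from h import *
o=ctrl.get_obs();print(fx(o['tool_pos']))
i=ctrl.get_image('wrist')[:,:,::-1];t=ctrl.get_image('top')[:,:,::-1]
cv2.imwrite('pics/w9.png',np.hstack([i,cv2.copyMakeBorder(cv2.resize(t[170:270,120:200],(280,350)),0,34,0,0,0)]))
f=wd([.074,.0536,.0]);delta((f[0],f[1],.050),np.pi/2+TH)
```

```text
[0.0778396  0.05408415 0.12284085]
d [ 0.0022 -0.0008  0.0735] r [-0.    -0.002  0.001] q [ 0.09  0.32  1.5   0.    1.33 -1.42] t 13.0667
```

View pics/w9.png

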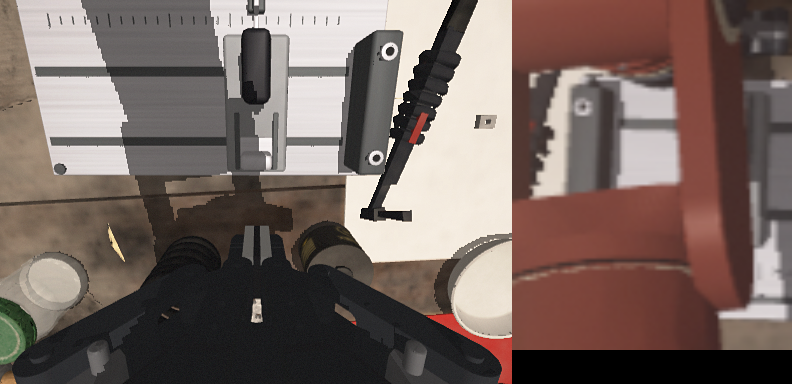

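Stop and flag are still in line at column 256, and the shut fingertips (257,240) are behind the tab (257,160) with clear space below. I'll descend, then push.

In the tool's units: 0.07 m / 0.5 = 0.14, 0.055 m / 0.5 = 0.11.

Call:
{"fn": "jog_arm", "kwargs": {"segments": [[0,0,0,0.06,0,0,0],[0,0,0,0.11,0,0,0],[0,0,0,0.14,0,0,0],[0,0,0,0.14,0,0,0],[0,0,0,0.14,0,0,0],[0,0.012,0,0.14,0,0,0],[0,0.024,0,0.14,0,0,0],[0,0.024,0,0.14,0,0,0]]}}

```text
t: 13.73
tool_pos: [0.6807, 0.1385, 0.0562]
tool_rot: [0.087, 3.138, 0.001]
contact_force: [-0.5, 0.7, -0.1]
opening: 0.0001
grip_force: 0.0
```

Call:
{"fn": "jog_arm", "kwargs": {"segments": [[0,0.008,0,0,0,0,0],[0,0.016,0,0,0,0,0],[0,0.024,0,0,0,0,0],[0,0.03,0,0,0,0,0],[0,0.03,0,0,0,0,0],[0,0.03,0,0,0,0,0]]}}

```text
t: 14.23
tool_pos: [0.6664, 0.1391, 0.0553]
tool_rot: [0.088, 3.139, 0.0]
contact_force: [2.3, -1.0, 2.0]
opening: 0.0003
grip_force: 0.9
```

Run:
```python
from h import *
print(fx(ctrl.get_obs()['tool_pos']))
```

```text
[0.05077997 0.05430932 0.05525629]
```

In the tool's units: 0.009 m / 0.5 = 0.018, 0.006 m / 0.5 = 0.012.

Call:
{"fn": "jog_arm", "kwargs": {"segments": [[0,0.006,0,0,0,0,0],[0,0.012,0,0,0,0,0],[0,0.018,0,0,0,0,0],[0,0.018,0,0,0,0,0]]}}

```text
t: 14.57
tool_pos: [0.6553, 0.1396, 0.0533]
tool_rot: [-0.087, -3.138, 0.0]
contact_force: [-0.4, 0.1, -0.4]
opening: -0.0002
grip_force: 0.0
```

Call:
{"fn": "jog_arm", "kwargs": {"segments": [[0,0.004,0,0,0,0,0],[0,0.008,0,0,0,0,0],[0,0.008,0,0,0,0,0],[0,0.008,0,0,0,0,0]]}}

```text
t: 14.9
tool_pos: [0.6548, 0.1395, 0.0538]
tool_rot: [0.088, 3.134, 0.0]
contact_force: [9.0, 0.4, -8.6]
opening: 0.0002
grip_force: 4.6
```

Run:
```python
from h import *
print(fx(ctrl.get_obs()['tool_pos']))
```

```text
[0.03920512 0.0541261  0.05384374]
```

The tab snapped over and now bears on its end stop (9 N). Backing off to check.

In the tool's units: -0.13 m / 0.5 = -0.26, -0.12 m / 0.5 = -0.24.

Call:
{"fn": "jog_arm", "kwargs": {"segments": [[0,-0.02,0,0,0,0,0],[0,-0.06,0,0,0,0,0],[0,-0.08,0,0,0,0,0],[0,-0.08,0,-0.06,0,0,0],[0,-0.08,0,-0.12,0,0,0],[0,-0.08,0,-0.19,0,0,0],[0,-0.04,0,-0.24,0,0,0],[0,0.02,0,-0.26,0,0,0],[0,0.08,0,-0.26,0,0,0],[0,0.08,0,-0.26,0,0,0],[0,0.08,0,-0.26,0,0,0]]}}

```text
t: 15.82
tool_pos: [0.6113, 0.1421, 0.1838]
tool_rot: [-0.087, -3.139, 0.0]
contact_force: [-0.3, 0.0, -0.1]
opening: -0.0004
grip_force: 0.0
```

Run:
```python
from h import *
print(fx(ctrl.get_obs()['tool_pos']))
i=ctrl.get_image('wrist')[:,:,::-1];s=ctrl.get_image('side')[:,:,::-1]
cv2.imwrite('pics/w10.png',np.hstack([cv2.resize(i[40:220,180:340],(480,540)),cv2.copyMakeBorder(cv2.resize(s[150:300,190:350],(320,300)),0,240,0,0,0)]))
```

```text
[-0.0043487   0.05428686  0.18384511]
```

View pics/w10.png

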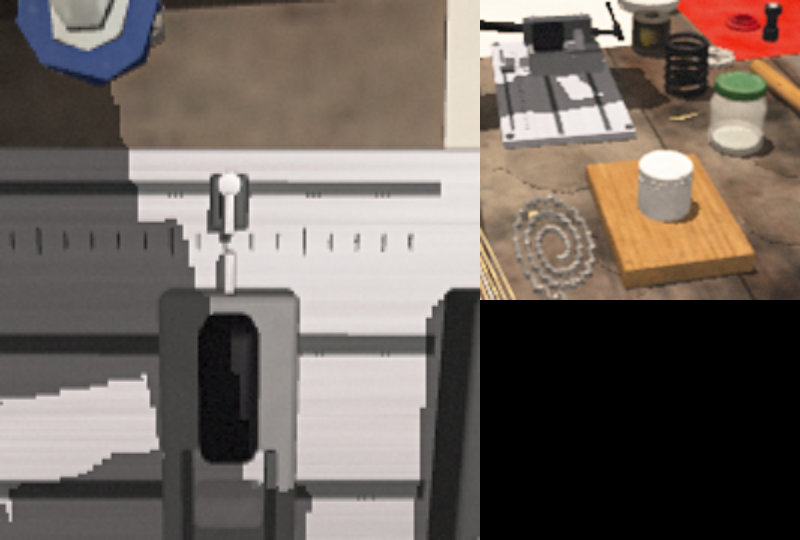

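The pointer and flag are in line at column 228, the tab is close behind the fin (locked), the piston stands upright on the board, and the bystanders are standing. Handing in.

```bash
python3 -c "
from station import ctrl
print(ctrl.finish_job())"
```

```text
the job is handed in; nothing more can be done
None
```

I handed the job in at about 16 s of the 54 s allowed: the piston stands upright on the board, the stop's pointer is in line with the flag, and the lock tab has snapped home; the final pictures confirm this, but the hand-in printed no verdict.

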